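Unstack the sample pots into their glass dishes

ROBOT

A 6-joint arm with a two-finger parallel gripper is mounted at the origin on the work surface. World frame = base frame: x ahead of the robot, y to its left, z up, the work surface at z = 0. Lengths are in m, angles in degrees, forces in N, time in s.
With the tool pointing down it reaches from about 0.225 to 0.875 m from the base axis. Payload 3.4 kg.
Tool frame: the origin (TCP) lies midway between the tips of the shut fingers; the grasp point (between the pads) lies behind it (r.pinch_z is the z of the grasp point in the tool frame, in m); z points along the fingers, y is the line along which they close (so a half turn about z gives the same grasp; the last joint's range is limited). The gripper opens to 85 mm and grips with 20 to 120 N. Pads are 22 mm wide; open, the fingers measure 114 mm over their backs; the gripper's body (76 mm by 85 mm) begins 54 mm behind the grasp point. The pads swing forward as they close: fully open they stand 13 mm farther back than shut.
Start: joints at [59.358, 15.808, 86.224, -0, 77.962, -6.933], TCP at [0.231, 0.526, 0.231] pointing down, gripper open.
Joint ranges: [-165.64, 165.64], [-43.16, 119.46], [12.63, 154.43], [-67.54, 247.53], [6.08, 155.33], [-154.97, 154.97]. Speed limits (degrees/s): [147.25, 147.25, 180, 180, 180, 180].

INTERFACE

Orientations are given as a 3x3 rotation matrix whose columns are the frame's x, y, z axes.
In Python, from cell import r, cams gives the robot as it stands. The module is installed in compiled form; this text tells all that it offers.
- The arm moves only by the tool play_rows, never from a script. Its argument "series" is text: rows parted by semicolons, each of 6 numbers parted by spaces: the shift along the tool's x, y, z normalised to -1 to 1, where 1 is 500 mm, then the turn, a rotation vector about the tool's x, y, z normalised to -1 to 1, where 1 is 180 degrees. In form: dx dy dz ax ay az; .... A call has 1 to 8 rows; each row is the pose to reach, as a shift and turn from the pose commanded when the call began, along the tool's axes at that moment, turning the shorter way round; what a row does not reach only later rows make up. A row lasts 1/12 s, in which the tool goes at most 41.7 mm and 7.16 degrees, less where a joint would pass 70% of its speed; a pose out of reach is approached as far as the arm can. A call with a number of a shift or a turn outside -1 to 1 is refused whole. A call with a gripper value outside its range is refused whole. "fingers" is the closure in counts, from 0 (fully open) to 255 (shut), set as the call begins (left out, the last holds). The fingers move at their own pace and stop on an object; the grip force is fixed at half the most. Time passes only in rows, so rows that repeat a pose let the fingers close. It gives the time, the measured TCP pose, the force, the opening and the grip force at its end, in the units of the state.
- r.get_state(): the state, without advancing time (a new reading comes with each control period).
- cams.read_camera(name): name is "scene" or "top" or "wrist"; returns (picture, depth): 400x640x3 uint8, red, green, blue; 400x640 float32, m along the optical axis (not along the pixel's ray), 0 where there is no reading.
- cams.camera_model(name): a dict with "fx", "fy", "cx", "cy" (pixels), "rvec" (rotation vector, rad) and "tvec" (3), from world to camera coordinates, as OpenCV has them; the wrist camera has in their place "mount" (4x4, takes a point from camera to tool coordinates, whose origin is the TCP and whose axes are the flange's). Camera axes: x right, y down, z forward; pixel columns grow to the right and rows downward; lengths in m; the calibration is good to about 2 mm. A picture is of the moment at which its call begins: read the wrist's pose just before it. camera_model takes no time and is no camera call.
- r.close_job(): hands the job in; it is judged then, once.
The state is a dict: "t": time; "joints": joint angles; "joint_velocities": joint speeds; "effort": joint torques, N m; "ee_pos": TCP position; "tool_rot": TCP orientation; "ft_force": force on the tool from outside, world axes, zero at the start; "ft_torque": the same for the moment, N m; "width": finger opening in m; "grasp_force": force on a finger pad.
Only numpy, scipy, OpenCV 4.12 (cv2) and the standard library are available. Lean on these libraries where they do the work, as an engineer would, in place of code of your own. Each camera call takes 0.05 s, during which the arm holds its last target. There are 200 camera calls.

TASK

Take the stack of four white sample pots apart from the top down, one pot at a time, and stand each upright in the glass dish of its own size rank: the smallest pot in the smallest dish, the next in the next, up to the largest pot in the largest dish. Set each pot flat on the floor of its dish and let go only when it is down, never dropping or tipping it, and leave the amber bottle and the beaker where they stand.

Things in the scene. Friction and masses are not known exactly. Their poses are not given: they have to be found in the camera images.
- pot_s: The smallest of four closed, straight-sided, round white plastic sample pots with a flat lid (grey panel in a white rim), diameter 28 mm, height 36 mm with its lid, about 20 g; loose, at the top of the stack at the start, within about 4 mm of centred on the next pot. Origin: centre of its underside, z up along its axis.
- pot_m: The second smallest of four closed, straight-sided, round white plastic sample pots with a flat lid (grey panel in a white rim), diameter 40 mm, height 40 mm with its lid, about 40 g; loose, second from the top of the stack at the start, within about 4 mm of centred on the next pot. Origin: centre of its underside, z up along its axis.
- pot_l: The second largest of four closed, straight-sided, round white plastic sample pots with a flat lid (grey panel in a white rim), diameter 52 mm, height 44 mm with its lid, about 70 g; loose, third from the top of the stack at the start, within about 4 mm of centred on the next pot. Origin: centre of its underside, z up along its axis.
- pot_xl: The largest of four closed, straight-sided, round white plastic sample pots with a flat lid (grey panel in a white rim), diameter 66 mm, height 48 mm with its lid, about 120 g; loose, at the bottom of the stack, on the bench, at the start. Origin: centre of its underside, z up along its axis.
- dish_s: The smallest of four shallow, round, open glass dishes lined with white filter paper, fixed to the bench, outer diameter 55 mm, inner diameter 50 mm, rim 9 mm above the bench, inner floor 3 mm above the bench. Origin: centre of its underside, on the bench, z up.
- dish_m: The second smallest of four shallow, round, open glass dishes lined with white filter paper, fixed to the bench, outer diameter 67 mm, inner diameter 62 mm, rim 9 mm above the bench, inner floor 3 mm above the bench. Origin: centre of its underside, on the bench, z up.
- dish_l: The second largest of four shallow, round, open glass dishes lined with white filter paper, fixed to the bench, outer diameter 81 mm, inner diameter 76 mm, rim 9 mm above the bench, inner floor 3 mm above the bench. Origin: centre of its underside, on the bench, z up.
- dish_xl: The largest of four shallow, round, open glass dishes lined with white filter paper, fixed to the bench, outer diameter 99 mm, inner diameter 94 mm, rim 9 mm above the bench, inner floor 3 mm above the bench. Origin: centre of its underside, on the bench, z up.
- reagent_bottle: Amber glass bottle with a red cap, standing loose on the bench among the dishes, diameter 42 mm, height 85 mm; a bystander. Origin: centre of its underside, z up.
- beaker: Small empty greenish glass beaker, standing loose on the bench among the dishes, diameter 42 mm, height 55 mm; a bystander. Origin: centre of its underside, z up. (A white ceramic block 40 x 40 mm and 12 mm high also lies near the middle of the work area, about 0.56 m in front of the robot; it does not matter, nor do forceps and a pipette under 13 mm high lying further out to the left and right. Taller equipment stands only along the far edge and the sides of the bench.)
Mind the look-alikes: they are no part of the job. Leave any purple look-alike of the pot_l alone.

How it is judged:
By the outcome, as a careful person would: the job done as asked, in the order asked, and still so for the second after the job is handed in, with the robot touching nothing.
It also fails if it takes over 112 s, if anything falls off the work surface, if the arm or the gripper's body presses on something with over 40 N, if the wrist force passes 120 N, or if a joint passes its speed limit or range.

## Working session

There is one attempt and no reset: what is moved stays moved. The work goes in short steps, Python scripts to look and compute and a tool call to move; the robot and the scene stay as the last step left them, time stands still between calls to the robot, and variables do not carry over. Pictures are saved under pics/ and viewed, at most 14 in all, crops included, and the job is handed in when it is done.

Besides the shell and the picture viewer there is one more tool, called after "Emit:" as name(argument=value, ...) on one line, values as JSON. play_rows: Moves the arm, as the interface text tells. Its arguments: {"type":"object","properties":{"series":{"type":"string"},"fingers":{"type":"number"}},"required":["series"]}

```bash
mkdir -p pics; cat > h.py <<'E'
import numpy as np, cv2
from cell import r, cams
def look(name):
    s=r.get_state(); img,d=cams.read_camera(name); m=cams.camera_model(name)
    if 'mount' in m:
        T=np.eye(4); T[:3,:3]=s['tool_rot']; T[:3,3]=s['ee_pos']; T=T@np.array(m['mount'])
    else:
        R=cv2.Rodrigues(np.array(m['rvec'],float))[0]; T=np.eye(4); T[:3,:3]=R.T; T[:3,3]=-R.T@np.array(m['tvec'],float).ravel()
    v,u=np.mgrid[:400,:640]
    P=np.stack([(u-m['cx'])/m['fx']*d,(v-m['cy'])/m['fy']*d,d],-1)@T[:3,:3].T+T[:3,3]
    P[d==0]=np.nan
    return img,P,T,m
E
python3 - <<'E'
from h import *
s=r.get_state();print(s, r.pinch_z)
for n in('top','scene'):
    i,P,T,m=look(n);cv2.imwrite(f'pics/{n}0.png',i[...,::-1]);np.save(n+'.npy',P);print(n,T.round(3),m['fx'])
print(cams.camera_model('wrist'))
E
```

```text
{'t': 0.0, 'joints': array([ 5.93596640e+01,  1.58471955e+01,  8.62980857e+01,  2.10055230e-03,
        7.79628343e+01, -6.93114593e+00]), 'joint_velocities': array([ 0.0926979 , -0.0279135 , -0.10005872,  0.03066904,  0.05946701,
        0.09281845]), 'effort': array([-1.58168357e-03, -4.16771543e+01, -2.45800978e+01, -8.65155052e-04,
        1.12753763e-02, -4.56017730e-06]), 'ee_pos': array([0.23089588, 0.52599531, 0.23042405]), 'tool_rot': array([[-9.15594892e-01,  4.02100744e-01, -9.92538607e-04],
       [ 4.02101883e-01,  9.15593523e-01, -1.60524429e-03],
       [ 2.63291997e-04, -1.86885511e-03, -9.99998219e-01]]), 'ft_force': array([ 0.19129817, -0.67533464, -0.055049  ]), 'ft_torque': array([-0.0720769 ,  0.04727438, -0.02477273]), 'grasp_force': 0.0, 'width': 0.08530703804149554} -0.0187
top [[ 0.012 -0.994  0.112  0.392]
 [-1.    -0.011  0.015  0.005]
 [-0.013 -0.112 -0.994  1.195]
 [ 0.     0.     0.     1.   ]] 482.72821188949365
scene [[-0.064  0.703 -0.709  1.192]
 [ 0.998  0.045 -0.045  0.048]
 [ 0.    -0.71  -0.704  0.789]
 [ 0.     0.     0.     1.   ]] 483.4794080251713
{'fx': 318.95419226740324, 'fy': 318.95419226740324, 'cx': 316.8710457478742, 'cy': 199.99709180768096, 'mount': array([[ 1.00705658e-03, -9.55955983e-01, -2.93508338e-01,
         7.48500375e-02],
       [ 9.99999491e-01,  9.79949937e-04,  2.39403970e-04,
         8.20814198e-04],
       [ 5.87638199e-05, -2.93508430e-01,  9.55956483e-01,
        -1.43086313e-01],
       [ 0.00000000e+00,  0.00000000e+00,  0.00000000e+00,
         1.00000000e+00]])}
```

View pics/top0.png

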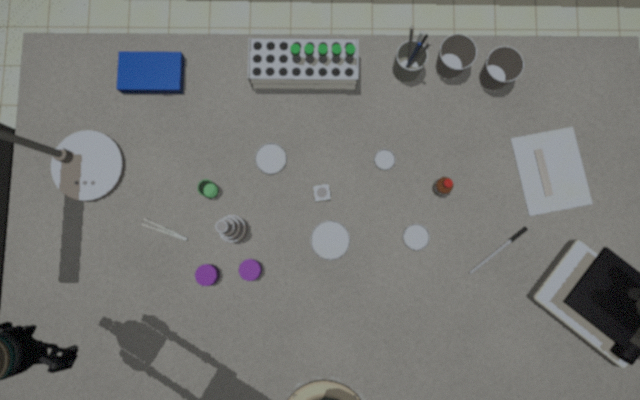

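View pics/scene0.png

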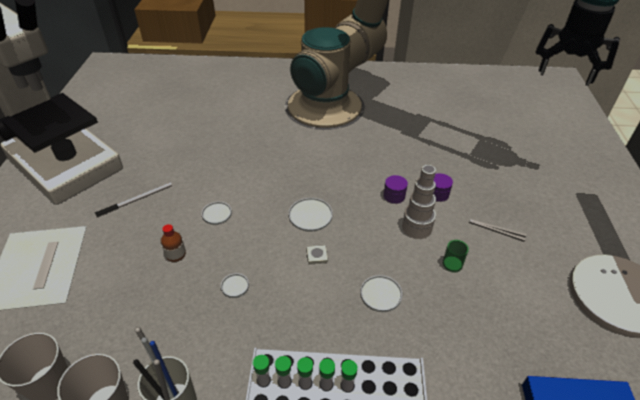

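Top view: the stack is at (230,229), and the dishes at XL (330,240), L (271,159), M (416,237), S (385,160). The look-alikes are purple pots at (206,274) and (250,270), the white block at (321,192), and the large white plate at (87,165). The bystanders are the green beaker (210,189) and the bottle (444,186). I choose the white stack; next I measure it and take a close crop.

```bash
python3 - <<'E'
from h import *
for n,c in(('top',dict(xl=(330,240),l=(271,159),m=(416,237),s=(385,160),bottle=(444,186),beaker=(210,189),p1=(206,274),p2=(250,270))),('scene',dict(xl=(310,214),l=(381,293),m=(217,213),s=(234,286)))):
    img=cv2.imread(f'pics/{n}0.png');P=np.load(n+'.npy');m=cams.camera_model(n)
    R=cv2.Rodrigues(np.array(m['rvec'],float))[0];C=-R.T@np.array(m['tvec']).ravel()
    g=img.min(2)
    for k,(u,v) in c.items():
        if len(k)>2 or k[0]=='p':
            w=P[v-22:v+22,u-22:u+22].reshape(-1,3);w=w[w[:,2]>.015]
            h=np.nanpercentile(w[:,2],98);t=w[w[:,2]>h-.006];print(k,h.round(3),((t.max(0)+t.min(0))/2).round(3),np.ptp(t,axis=0).round(3));continue
        thr=(int(g[v-3:v+4,u-3:u+4].mean())+115)//2 if 0 else g[v,u]-30
        mk=(g>thr).astype('uint8');nl,lab=cv2.connectedComponents(mk);b=lab==lab[v,u]
        vv,uu=np.nonzero(b);ray=np.stack([(uu-m['cx'])/m['fx'],(vv-m['cy'])/m['fy'],uu*0+1.],-1)@R
        Q=C+ray*((.005-C[2])/ray[:,2])[:,None]
        print(n,k,len(vv),Q[:,:2].mean(0).round(4),((Q.max(0)+Q.min(0))/2)[:2].round(4),np.ptp(Q,axis=0)[:2].round(3),np.nanmedian(P[b][:,2]).round(4))
P=np.load('top.npy');w=P[195:262,200:258].reshape(-1,3)
for z,d in((.168,28),(.132,40),(.092,52),(.048,66)):
    t=w[abs(w[:,2]-z)<.005];print(z,len(t),((t.max(0)+t.min(0))/2).round(4),np.ptp(t,axis=0).round(3),np.median(t,axis=0).round(4))
i=cv2.imread('pics/top0.png')[135:300,180:460];cv2.imwrite('pics/c1.png',cv2.resize(i,None,fx=2.8,fy=2.8,interpolation=2))
E
```

```text
top xl 1270 [ 0.4431 -0.0081] [ 0.4436 -0.0078] [0.099 0.101] 0.003
top l 816 [0.647  0.1451] [0.65   0.1461] [0.087 0.081] 0.0033
top m 21611 [0.5046 0.0548] [0.5079 0.0482] [0.459 0.911] 0.0001
top s 79013 [0.7031 0.014 ] [0.5923 0.0327] [0.942 1.664] -0.0014
bottle 0.087 [ 0.575 -0.279  0.085] [0.019 0.019 0.009]
beaker 0.059 [0.562 0.292 0.056] [0.039 0.04  0.007]
p1 0.048 [0.354 0.286 0.046] [0.049 0.049 0.008]
p2 0.049 [0.367 0.182 0.047] [0.049 0.048 0.008]
scene xl 924 [ 0.4439 -0.0085] [ 0.4422 -0.0079] [0.088 0.092] 0.0021
scene l 943 [0.6466 0.1421] [0.6457 0.142 ] [0.072 0.072] 0.0023
scene m 375 [ 0.4528 -0.2198] [ 0.4519 -0.2195] [0.054 0.058] 0.0021
scene s 376 [ 0.6461 -0.1432] [ 0.6459 -0.1426] [0.046 0.047] 0.0023
0.168 136 [0.4614 0.2263 0.1679] [0.026 0.027 0.008] [0.4613 0.226  0.1677]
0.132 100 [0.4629 0.2204 0.1319] [0.038 0.031 0.01 ] [0.465  0.2152 0.1318]
0.092 105 [0.4646 0.2247 0.0918] [0.051 0.049 0.009] [0.4623 0.214  0.0923]
0.048 174 [0.4656 0.2316 0.0478] [0.157 0.121 0.009] [0.4509 0.2092 0.0475]
```

View pics/c1.png

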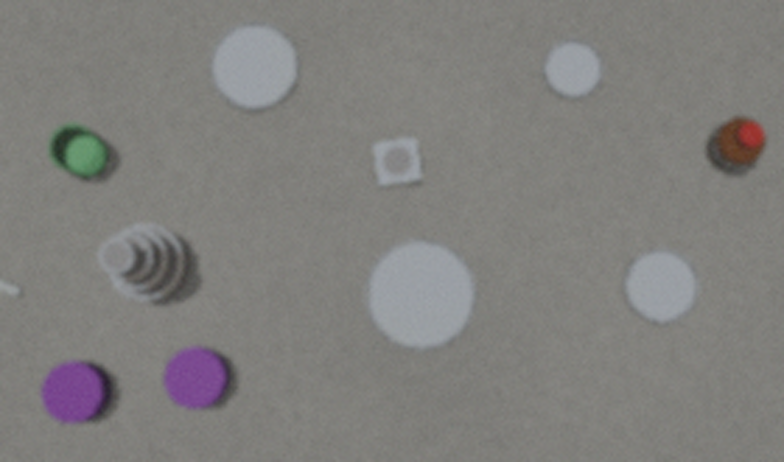

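The crop confirms it: a white stack with a grey lid, and a smallest-on-top order. The purple pots are separate. I move above the stack, turning the fingers along world y.

Emit:
play_rows(series="-0.2 -0.11 -0.08 0 0 -0.13;-0.4 -0.22 -0.08 0 0 -0.13;-0.663 -0.364 -0.08 0 0 -0.13;-0.663 -0.364 -0.08 0 0 -0.13;-0.663 -0.364 -0.08 0 0 -0.13;-0.663 -0.364 -0.08 0 0 -0.13;-0.663 -0.364 -0.08 0 0 -0.13;-0.663 -0.364 -0.08 0 0 -0.13", fingers=0)

```text
t: 0.77
ee_pos: [0.4277, 0.2695, 0.2672]
tool_rot: [[-1.0, 0.005, -0.0], [0.005, 1.0, -0.0], [0.0, -0.0, -1.0]]
ft_force: [0.1, -0.0, -0.3]
width: 0.0852
grasp_force: 0.0
```

Emit:
play_rows(series="0 0 0 0 0 0;0 0 0 0 0 0;0 0 0 0 0 0")

```text
t: 1.02
ee_pos: [0.4269, 0.2713, 0.2669]
tool_rot: [[-1.0, 0.007, -0.001], [0.007, 1.0, 0.0], [0.001, 0.0, -1.0]]
ft_force: [-0.0, -0.3, 0.0]
width: 0.0856
grasp_force: 0.0
```

Emit:
play_rows(series="-0.07 -0.09 -0.01 0 0 -0.002;-0.07 -0.09 -0.01 0 0 -0.002;-0.07 -0.09 -0.01 0 0 -0.002;-0.07 -0.09 -0.01 0 0 -0.002")

```text
t: 1.35
ee_pos: [0.4612, 0.2273, 0.272]
tool_rot: [[-1.0, -0.002, -0.001], [-0.002, 1.0, 0.001], [0.001, 0.001, -1.0]]
ft_force: [-0.6, 0.1, 0.1]
width: 0.0851
grasp_force: 0.0
```

```bash
cat > stk.py <<'E'
from h import *
import sys
def stack(levels,tag,win=.06,c0=None):
    img,P,T,m=look('wrist');cv2.imwrite(f'pics/{tag}.png',img[...,::-1]);s=r.get_state();print('tcp',s['ee_pos'].round(4),'w',s['width'].round(4))
    sat=img.max(2).astype(int)-img.min(2)
    for z,d in levels:
        q=P[...,2];k=(abs(q-z)<.005)&(sat<60)&(np.hypot(P[...,0]-c0[0],P[...,1]-c0[1])<win)
        t=P[k]
        if len(t)<20: print(z,'none');continue
        c,rad=cv2.minEnclosingCircle(t[:,:2].astype(np.float32));print(z,len(t),'median z',np.median(t[:,2]).round(4),'c',np.round(c,4),'diam',round(2*rad,4),'bbox',((t.max(0)+t.min(0))/2)[:2].round(4),np.ptp(t,axis=0)[:2].round(3))
E
python3 -c "
from stk import *
stack([(.168,28),(.132,40),(.092,52),(.048,66)],'w1',.045,(.4625,.225))"
```

```text
Traceback (most recent call last):
  File "stk.py", line 4, in stack
    img,P,T,m=look('wrist');cv2.imwrite(f'pics/{tag}.png',img[...,::-1]);s=r.get_state();print('tcp',s['ee_pos'].round(4),'w',s['width'].round(4))
                                                                                                                              ^^^^^^^^^^^^^^^^
AttributeError: 'float' object has no attribute 'round'
```

View pics/w1.png

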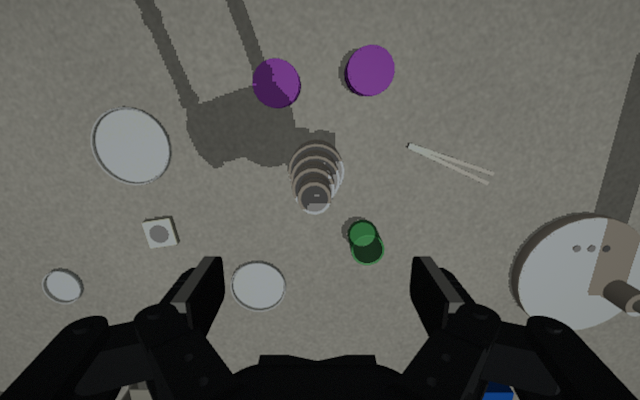

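Wrist view: the stack's top lid is at (315,195) and the white and grey rings are visible behind it. The purple pots at (276,83) and (370,70) are well clear.

```bash
sed -i "s/s\['width'\].round(4)/round(s['width'],4)/" stk.py
python3 -c "
from stk import *
stack([(.168,28),(.132,40),(.092,52),(.048,66)],'w2',.045,(.4625,.225))"
```

```text
tcp [0.4607 0.2276 0.272 ] w 0.0852
0.168 903 median z 0.1684 c [0.4602 0.2255] diam 0.0279 bbox [0.4603 0.2256] [0.028 0.027]
0.132 442 median z 0.1323 c [0.4621 0.2244] diam 0.0399 bbox [0.4583 0.2241] [0.031 0.039]
0.092 475 median z 0.0923 c [0.463  0.2258] diam 0.0518 bbox [0.4574 0.226 ] [0.04  0.051]
0.048 554 median z 0.0483 c [0.4633 0.227 ] diam 0.0655 bbox [0.4554 0.2269] [0.049 0.065]
```

Diameters match (28/40/52/66 mm). I descend on pot_s.

Emit:
play_rows(series="0.001 -0.004 0.06 0 0 0;0.001 -0.004 0.12 0 0 0;0.001 -0.004 0.17 0 0 0;0.001 -0.004 0.21 0 0 0;0.001 -0.004 0.24 0 0 0;0.001 -0.004 0.26 0 0 0;0.001 -0.004 0.26 0 0 0;0.001 -0.004 0.26 0 0 0")

```text
t: 2.12
ee_pos: [0.461, 0.2249, 0.1423]
tool_rot: [[-1.0, -0.002, -0.001], [-0.002, 1.0, 0.0], [0.001, 0.0, -1.0]]
ft_force: [-0.0, -0.5, -0.5]
width: 0.0856
grasp_force: 0.0
```

Emit:
play_rows(series="0 0 0 0 0 0;0 0 0 0 0 0;0 0 0 0 0 0;0 0 0 0 0 0;0 0 0 0 0 0;0 0 0 0 0 0;0 0 0 0 0 0;0 0 0 0 0 0", fingers=255)

```text
t: 2.78
ee_pos: [0.462, 0.2244, 0.143]
tool_rot: [[-1.0, -0.001, 0.001], [-0.001, 1.0, 0.001], [-0.001, 0.001, -1.0]]
ft_force: [-0.8, 1.0, 5.4]
width: 0.0261
grasp_force: 59.0
```

Emit:
play_rows(series="0 0 -0.01 0 0 0;0 0 -0.03 0 0 0;0 0 -0.06 0 0 0;0 0 -0.09 0 0 0;0 0 -0.12 0 0 0;0 0 -0.12 0 0 0")

```text
t: 3.28
ee_pos: [0.4633, 0.2247, 0.2055]
tool_rot: [[-1.0, -0.001, 0.006], [-0.001, 1.0, 0.002], [-0.006, 0.002, -1.0]]
ft_force: [0.5, -0.3, 0.5]
width: 0.0266
grasp_force: 58.9
```

```bash
python3 - <<'E'
from stk import *
stack([(.132,40),(.092,52),(.048,66)],'w3',.05,(.4625,.225))
i=cv2.imread('pics/w3.png');cv2.imwrite('pics/w3c.png',i[100:400,170:470])
E
```

```text
tcp [0.4625 0.2244 0.204 ] w 0.0263
0.132 2070 median z 0.1325 c [0.4621 0.2246] diam 0.04 bbox [0.4603 0.2243] [0.036 0.039]
0.092 722 median z 0.0924 c [0.4627 0.226 ] diam 0.0518 bbox [0.4567 0.2259] [0.038 0.051]
0.048 793 median z 0.0484 c [0.4637 0.2269] diam 0.066 bbox [0.4539 0.2266] [0.046 0.065]
```

View pics/w3c.png

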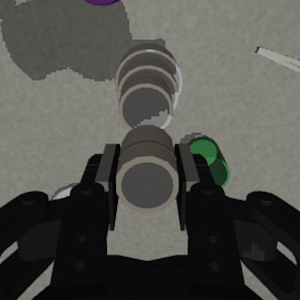

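Pot_s is held upright, with pot_m at (315,205 in the full frame) undisturbed below. I carry it to dish_s.

Emit:
play_rows(series="-0.01 -0.02 0 0 0 0;-0.035 -0.07 0 0 0 0;-0.06 -0.12 0 0 0 0;-0.085 -0.17 0 0 0 0;-0.11 -0.22 0 0 0 0;-0.135 -0.27 0 0 0 0;-0.16 -0.32 0 0 0 0;-0.185 -0.37 0 0 0 0")

```text
t: 4.0
ee_pos: [0.5538, 0.0371, 0.2008]
tool_rot: [[-1.0, -0.001, -0.003], [-0.001, 1.0, -0.0], [0.003, -0.0, -1.0]]
ft_force: [0.2, 0.2, -0.7]
width: 0.0264
grasp_force: 59.0
```

Emit:
play_rows(series="-0.025 -0.05 0 0 0 0;-0.05 -0.10 0 0 0 0;-0.075 -0.15 0 0 0 0;-0.1 -0.2 0 0 0 0;-0.125 -0.25 0 0 0 0;-0.15 -0.31 0 0 0 0;-0.17 -0.345 0 0 0 0;-0.181 -0.366 0 0 0 0")

```text
t: 4.67
ee_pos: [0.6449, -0.1472, 0.2002]
tool_rot: [[-1.0, 0.001, -0.002], [0.001, 1.0, -0.0], [0.002, -0.0, -1.0]]
ft_force: [0.1, 0.2, -0.2]
width: 0.0258
grasp_force: 59.0
```

```bash
cat > dish.py <<'E'
from h import *
def dish(c0,D,tag,held=None):
    img,P,T,m=look('wrist');cv2.imwrite(f'pics/{tag}.png',img[...,::-1]);s=r.get_state();print('tcp',s['ee_pos'].round(4),s['tool_rot'][:,2].round(4))
    q=P[...,2];k=(np.hypot(P[...,0]-c0[0],P[...,1]-c0[1])<D/2+.012)
    t=P[k&(q>.0065)&(q<.012)]
    # rim points: circle fit
    A=np.c_[2*t[:,:2],np.ones(len(t))];w=np.ones(len(t))
    for _ in range(8):
        a=np.linalg.lstsq(A*w[:,None],(t[:,:2]**2).sum(1)*w,rcond=None)[0];R=np.sqrt(a[2]+a[0]**2+a[1]**2)
        e=np.hypot(*(t[:,:2]-a[:2]).T)-R;w=(abs(e)<.004).astype(float)+1e-3
    print('rim',len(t),int(w.sum()),'c',a[:2].round(4),'D',(2*R).round(4))
    if held:
        e=s['ee_pos'];k=(np.hypot(P[...,0]-e[0],P[...,1]-e[1])<held/2+.004)&(q>e[2]+.008)&(q<e[2]+.06)&(img.max(2).astype(int)-img.min(2)<60)&(img.min(2)>45)
        t=P[k];
        if len(t): h=np.percentile(t[:,2],70);t=t[abs(t[:,2]-h)<.004];c,rr=cv2.minEnclosingCircle(t[:,:2].astype(np.float32));print('lid',len(t),np.median(t[:,2]).round(4),'above tcp',(np.median(t[:,2])-e[2]).round(4),np.round(c,4),round(2*rr,4),'tilt',np.linalg.lstsq(np.c_[t[:,:2]-c,np.ones(len(t))],t[:,2],rcond=None)[0][:2].round(3))
E
python3 -c "
from dish import *
dish((.646,-.1435),.0525,'w4',.028)"
```

```text
tcp [ 0.6457 -0.1482  0.2002] [-0.0013 -0.0016 -1.    ]
rim 387 387 c [ 0.6439 -0.1441] D 0.0518
lid 3094 0.2256 above tcp 0.0254 [ 0.6449 -0.1477] 0.036 tilt [0.024 0.004]
```

View pics/w4.png

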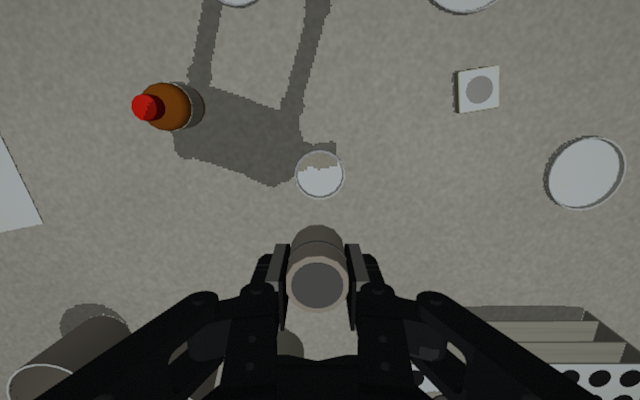

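Dish_s is at (319,175), directly ahead, and the pot is upright in the fingers at (317,285). Dish centre ≈ (0.645, -0.144). I lower.

Emit:
play_rows(series="0.002 0.008 0.05 0 0 0;0.002 0.008 0.11 0 0 0;0.002 0.008 0.17 0 0 0;0.002 0.008 0.23 0 0 0;0.002 0.008 0.28 0 0 0;0.002 0.008 0.32 0 0 0;0.002 0.008 0.34 0 0 0;0.002 0.008 0.34 0 0 0")

```text
t: 5.38
ee_pos: [0.6411, -0.1382, 0.0293]
tool_rot: [[-1.0, -0.001, -0.006], [-0.002, 1.0, 0.002], [0.006, 0.002, -1.0]]
ft_force: [0.6, 0.5, 0.2]
width: 0.026
grasp_force: 59.0
```

Emit:
play_rows(series="0 0 0 0 0 0;0 0 0.008 0 0 0;0 0 0.016 0 0 0;0 0 0.022 0 0 0;0 0 0.027 0 0 0;0 0 0.03 0 0 0;0 0 0.03 0 0 0;0 0 0.03 0 0 0")

```text
t: 6.05
ee_pos: [0.6438, -0.1397, 0.0173]
tool_rot: [[-1.0, -0.001, 0.0], [-0.001, 1.0, 0.0], [-0.0, 0.0, -1.0]]
ft_force: [-0.3, 0.1, 0.0]
width: 0.026
grasp_force: 59.0
```

Emit:
play_rows(series="-0.001 -0.006 0.003 0 0 0;-0.001 -0.006 0.005 0 0 0;-0.001 -0.006 0.006 0 0 0;-0.001 -0.006 0.006 0 0 0")

```text
t: 6.38
ee_pos: [0.6443, -0.1428, 0.0142]
tool_rot: [[-1.0, -0.001, -0.0], [-0.001, 1.0, 0.0], [0.0, 0.0, -1.0]]
ft_force: [0.6, -0.1, -0.2]
width: 0.0261
grasp_force: 59.0
```

Emit:
play_rows(series="0 0 0.001 0 0 0;0 0 0.002 0 0 0;0 0 0.002 0 0 0")

```text
t: 6.63
ee_pos: [0.6444, -0.1427, 0.0141]
tool_rot: [[-1.0, -0.001, 0.0], [-0.001, 1.0, -0.0], [-0.0, -0.0, -1.0]]
ft_force: [-1.7, 0.3, 4.3]
width: 0.0266
grasp_force: 59.2
```

Contact (4.3 N). I release and rise.

Emit:
play_rows(series="0 0 0 0 0 0;0 0 0 0 0 0;0 0 0 0 0 0;0 0 0 0 0 0;0 0 0 0 0 0;0 0 0 0 0 0;0 0 0 0 0 0", fingers=0)

```text
t: 7.22
ee_pos: [0.6443, -0.1426, 0.0132]
tool_rot: [[-1.0, -0.001, -0.0], [-0.001, 1.0, 0.0], [0.0, 0.0, -1.0]]
ft_force: [0.3, -0.1, 0.2]
width: 0.0852
grasp_force: 0.0
```

Emit:
play_rows(series="0 0 -0.01 0 0 0;0 0 -0.04 0 0 0;0 0 -0.09 0 0 0;0 0 -0.15 0 0 0;0 0 -0.21 0 0 0;0 0 -0.27 0 0 0;0 0 -0.33 0 0 0;0 0 -0.37 0 0 0")

```text
t: 7.88
ee_pos: [0.6453, -0.1429, 0.2023]
tool_rot: [[-1.0, -0.001, 0.005], [-0.001, 1.0, -0.001], [-0.005, -0.001, -1.0]]
ft_force: [0.7, -0.0, 0.2]
width: 0.0855
grasp_force: 0.0
```

```bash
python3 - <<'E'
from stk import *
stack([(.039,28)],'w5',.03,(.644,-.143))
E
```

```text
tcp [ 0.6472 -0.1435  0.2061] w 0.0855
0.039 614 median z 0.0395 c [ 0.6428 -0.1421] diam 0.0281 bbox [ 0.6428 -0.1417] [0.027 0.027]
```

Pot_s stands at its centre at lid height 39 mm. Back to pot_m.

Emit:
play_rows(series="0.02 0.04 0 0 0 0;0.05 0.1 0 0 0 0;0.08 0.16 0 0 0 0;0.11 0.22 0 0 0 0;0.14 0.28 0 0 0 0;0.17 0.34 0 0 0 0;0.2 0.4 0 0 0 0;0.23 0.46 0 0 0 0")

```text
t: 8.6
ee_pos: [0.528, 0.0885, 0.1984]
tool_rot: [[-1.0, -0.001, 0.0], [-0.001, 1.0, 0.0], [-0.0, 0.0, -1.0]]
ft_force: [-0.2, 0.6, 0.4]
width: 0.0857
grasp_force: 0.0
```

Emit:
play_rows(series="0.03 0.06 0 0 0 0;0.06 0.12 0 0 0 0;0.09 0.18 0 0 0 0;0.12 0.235 0 0 0 0;0.14 0.276 0 0 0 0;0.14 0.276 0 0 0 0;0.14 0.276 0 0 0 0;0.14 0.276 0 0 0 0")

```text
t: 9.27
ee_pos: [0.4592, 0.2248, 0.1984]
tool_rot: [[-1.0, -0.001, 0.001], [-0.001, 1.0, -0.001], [-0.001, -0.001, -1.0]]
ft_force: [-0.0, -0.4, 0.6]
width: 0.0849
grasp_force: 0.0
```

```bash
python3 - <<'E'
from stk import *
stack([(.132,40),(.092,52)],'w6',.05,(.4625,.225))
E
```

```text
tcp [0.4594 0.2245 0.1983] w 0.0855
0.132 2421 median z 0.1325 c [0.4623 0.2244] diam 0.0401 bbox [0.4625 0.2243] [0.04  0.039]
0.092 767 median z 0.0924 c [0.463  0.2258] diam 0.0518 bbox [0.4567 0.2257] [0.038 0.051]
```

Emit:
play_rows(series="-0.006 0 0.04 0 0 0;-0.006 0 0.09 0 0 0;-0.006 0 0.13 0 0 0;-0.006 0 0.16 0 0 0;-0.006 0 0.18 0 0 0;-0.006 0 0.193 0 0 0;-0.006 0 0.193 0 0 0;-0.006 0 0.193 0 0 0")

```text
t: 9.98
ee_pos: [0.4626, 0.2249, 0.1021]
tool_rot: [[-1.0, -0.0, 0.001], [-0.0, 1.0, 0.0], [-0.001, 0.0, -1.0]]
ft_force: [0.2, 0.1, 1.1]
width: 0.0855
grasp_force: 0.0
```

Emit:
play_rows(series="0 0 0 0 0 0;0 0 0 0 0 0;0 0 0 0 0 0;0 0 0 0 0 0;0 0 0 0 0 0;0 0 0 0 0 0;0 0 0 0 0 0;0 0 0 0 0 0", fingers=255)

```text
t: 10.65
ee_pos: [0.4627, 0.2254, 0.1028]
tool_rot: [[-1.0, -0.001, 0.002], [-0.001, 1.0, 0.001], [-0.002, 0.001, -1.0]]
ft_force: [0.5, -0.9, 6.1]
width: 0.0384
grasp_force: 60.2
```

Emit:
play_rows(series="0 0 -0.01 0 0 0;0 0 -0.03 0 0 0;0 0 -0.06 0 0 0;0 0 -0.1 0 0 0;0 0 -0.14 0 0 0;0 0 -0.17 0 0 0;0 0 -0.17 0 0 0")

```text
t: 11.23
ee_pos: [0.464, 0.2259, 0.1905]
tool_rot: [[-1.0, -0.001, 0.007], [-0.001, 1.0, 0.002], [-0.007, 0.002, -1.0]]
ft_force: [0.9, 0.5, -0.0]
width: 0.0388
grasp_force: 60.2
```

```bash
python3 - <<'E'
from stk import *
stack([(.092,52),(.048,66)],'w7',.05,(.4625,.225))
E
```

```text
tcp [0.463  0.2256 0.1886] w 0.0383
0.092 2817 median z 0.0925 c [0.4632 0.226 ] diam 0.052 bbox [0.4599 0.2262] [0.045 0.051]
0.048 874 median z 0.0484 c [0.4636 0.2268] diam 0.0658 bbox [0.4545 0.2267] [0.047 0.066]
```

Emit:
play_rows(series="0 -0.02 0 0 0 0;0.001 -0.07 0 0 0 0;0.003 -0.13 0 0 0 0;0.005 -0.19 0 0 0 0;0.006 -0.25 0 0 0 0;0.007 -0.31 0 0 0 0;0.009 -0.37 0 0 0 0;0.01 -0.43 0 0 0 0")

```text
t: 11.95
ee_pos: [0.4553, 0.0084, 0.1853]
tool_rot: [[-1.0, -0.001, -0.004], [-0.001, 1.0, 0.0], [0.004, 0.0, -1.0]]
ft_force: [0.7, -0.5, -0.7]
width: 0.0385
grasp_force: 60.3
```

Emit:
play_rows(series="0.001 -0.06 0 0 0 0;0.003 -0.12 0 0 0 0;0.005 -0.18 0 0 0 0;0.007 -0.24 0 0 0 0;0.009 -0.3 0 0 0 0;0.01 -0.36 0 0 0 0;0.011 -0.42 0 0 0 0;0.011 -0.46 0 0 0 0")

```text
t: 12.62
ee_pos: [0.4502, -0.2225, 0.1852]
tool_rot: [[-1.0, 0.001, -0.003], [0.001, 1.0, 0.0], [0.003, 0.0, -1.0]]
ft_force: [0.8, -0.1, -0.5]
width: 0.0383
grasp_force: 60.3
```

```bash
python3 -c "
from dish import *
dish((.4525,-.2195),.0645,'w8',.04)"
```

```text
tcp [ 0.4509 -0.2257  0.1852] [-0.0022 -0.0033 -1.    ]
rim 518 518 c [ 0.4505 -0.2209] D 0.0637
lid 6664 0.2149 above tcp 0.0297 [ 0.4487 -0.2248] 0.0479 tilt [ 0.008 -0.002]
```

View pics/w8.png

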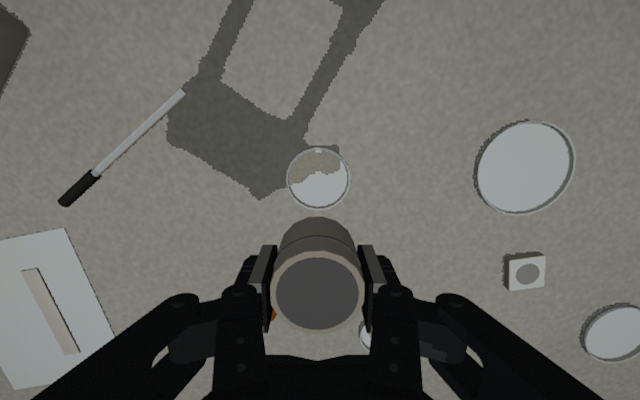

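The pot is upright at (316,292) with dish_m at (318,178). I lower.

Emit:
play_rows(series="0 0.007 0.05 0 0 0;0 0.007 0.11 0 0 0;0 0.007 0.17 0 0 0;0 0.007 0.22 0 0 0;0 0.007 0.26 0 0 0;0 0.007 0.29 0 0 0;0 0.007 0.31 0 0 0;0 0.007 0.31 0 0 0")

```text
t: 13.33
ee_pos: [0.4486, -0.2147, 0.0285]
tool_rot: [[-1.0, -0.001, -0.007], [-0.001, 1.0, 0.004], [0.007, 0.004, -1.0]]
ft_force: [-0.3, 0.2, -1.1]
width: 0.0384
grasp_force: 60.3
```

Emit:
play_rows(series="0 0 0 0 0 0;0 0 0.008 0 0 0;0 0 0.016 0 0 0;0 0 0.022 0 0 0;0 0 0.027 0 0 0;0 0 0.027 0 0 0;0 0 0.027 0 0 0")

```text
t: 13.92
ee_pos: [0.4519, -0.2163, 0.0183]
tool_rot: [[-1.0, -0.001, 0.0], [-0.001, 1.0, 0.0], [-0.0, 0.0, -1.0]]
ft_force: [-0.3, 0.3, -0.5]
width: 0.0383
grasp_force: 60.3
```

Centre is 4 mm off in y; I correct it while going down to contact.

Emit:
play_rows(series="0 -0.008 0.002 0 0 0;0 -0.008 0.005 0 0 0;0 -0.008 0.008 0 0 0;0 -0.008 0.008 0 0 0;0 -0.008 0.008 0 0 0")

```text
t: 14.33
ee_pos: [0.4518, -0.2203, 0.0142]
tool_rot: [[-1.0, -0.001, -0.0], [-0.001, 1.0, 0.0], [0.0, 0.0, -1.0]]
ft_force: [-0.5, -0.2, -0.2]
width: 0.0386
grasp_force: 60.3
```

Emit:
play_rows(series="0 0 0.001 0 0 0;0 0 0.002 0 0 0;0 0 0.002 0 0 0")

```text
t: 14.58
ee_pos: [0.4519, -0.2203, 0.0138]
tool_rot: [[-1.0, -0.001, 0.0], [-0.001, 1.0, -0.0], [-0.0, -0.0, -1.0]]
ft_force: [-0.4, -0.4, 4.0]
width: 0.0385
grasp_force: 60.6
```

Emit:
play_rows(series="0 0 0 0 0 0;0 0 0 0 0 0;0 0 0 0 0 0;0 0 0 0 0 0;0 0 0 0 0 0;0 0 0 0 0 0;0 0 0 0 0 0", fingers=0)

```text
t: 15.17
ee_pos: [0.4519, -0.2203, 0.0132]
tool_rot: [[-1.0, -0.001, -0.0], [-0.001, 1.0, 0.0], [0.0, 0.0, -1.0]]
ft_force: [0.0, 0.7, -1.1]
width: 0.0854
grasp_force: 0.0
```

Emit:
play_rows(series="0 0 -0.01 0 0 0;0 0 -0.04 0 0 0;0 0 -0.09 0 0 0;0 0 -0.15 0 0 0;0 0 -0.21 0 0 0;0 0 -0.27 0 0 0;0 0 -0.3 0 0 0;0 0 -0.3 0 0 0")

```text
t: 15.83
ee_pos: [0.4542, -0.2218, 0.1676]
tool_rot: [[-1.0, -0.001, 0.008], [-0.001, 1.0, -0.005], [-0.008, -0.005, -1.0]]
ft_force: [0.1, -0.8, -0.0]
width: 0.0854
grasp_force: 0.0
```

```bash
python3 - <<'E'
from stk import *
stack([(.043,40)],'w9',.035,(.452,-.22))
E
```

```text
tcp [ 0.4529 -0.221   0.1653] w 0.0858
0.043 1590 median z 0.0435 c [ 0.4517 -0.2198] diam 0.04 bbox [ 0.4518 -0.2201] [0.039 0.039]
```

Emit:
play_rows(series="0 0.03 0 0 0 0;0 0.09 0 0 0 0;0 0.16 0 0 0 0;0 0.23 0 0 0 0;-0.01 0.3 0 0 0 0;-0.01 0.37 0 0 0 0;-0.01 0.44 0 0 0 0;-0.01 0.51 0 0 0 0")

```text
t: 16.55
ee_pos: [0.4551, 0.0364, 0.1616]
tool_rot: [[-1.0, -0.001, -0.003], [-0.001, 1.0, 0.0], [0.003, 0.0, -1.0]]
ft_force: [0.5, -0.3, -0.3]
width: 0.0854
grasp_force: 0.0
```

Emit:
play_rows(series="-0.005 0.07 0 0 0 0;-0.01 0.14 0 0 0 0;-0.012 0.21 0 0 0 0;-0.012 0.28 0 0 0 0;-0.012 0.34 0 0 0 0;-0.012 0.382 0 0 0 0;-0.012 0.382 0 0 0 0;-0.012 0.382 0 0 0 0")

```text
t: 17.22
ee_pos: [0.4612, 0.2261, 0.1616]
tool_rot: [[-1.0, -0.003, -0.003], [-0.003, 1.0, -0.001], [0.003, -0.001, -1.0]]
ft_force: [-0.5, -0.6, -0.3]
width: 0.0854
grasp_force: 0.0
```

```bash
python3 - <<'E'
from stk import *
stack([(.092,52),(.048,66)],'w10',.05,(.4625,.225))
E
```

```text
tcp [0.4613 0.2252 0.1618] w 0.0857
0.092 3974 median z 0.0926 c [0.4637 0.2257] diam 0.0525 bbox [0.4637 0.2261] [0.052 0.051]
0.048 1055 median z 0.0485 c [0.4637 0.2268] diam 0.0658 bbox [0.4528 0.2268] [0.044 0.066]
```

Pot_m is well placed. Now pot_l (white, in the stack).

Emit:
play_rows(series="-0.004 0.001 0.04 0 0 0;-0.004 0.001 0.09 0 0 0;-0.004 0.001 0.14 0 0 0;-0.004 0.001 0.18 0 0 0;-0.004 0.001 0.2 0 0 0;-0.004 0.001 0.212 0 0 0;-0.004 0.001 0.212 0 0 0;-0.004 0.001 0.212 0 0 0")

```text
t: 17.93
ee_pos: [0.4651, 0.2258, 0.0578]
tool_rot: [[-1.0, -0.0, 0.001], [-0.0, 1.0, 0.0], [-0.001, 0.0, -1.0]]
ft_force: [0.3, 0.7, -0.5]
width: 0.0856
grasp_force: 0.0
```

Emit:
play_rows(series="0 0 0 0 0 0;0 0 0 0 0 0;0 0 0 0 0 0;0 0 0 0 0 0;0 0 0 0 0 0;0 0 0 0 0 0;0 0 0 0 0 0;0 0 0 0 0 0", fingers=255)

```text
t: 18.6
ee_pos: [0.4655, 0.2265, 0.0587]
tool_rot: [[-1.0, -0.001, 0.003], [-0.001, 1.0, 0.001], [-0.003, 0.001, -1.0]]
ft_force: [-0.8, -0.2, 5.7]
width: 0.0505
grasp_force: 62.2
```

Emit:
play_rows(series="0 0 -0.01 0 0 0;0 0 -0.03 0 0 0;0 0 -0.06 0 0 0;0 0 -0.1 0 0 0;0 0 -0.14 0 0 0;0 0 -0.18 0 0 0;0 0 -0.21 0 0 0;0 0 -0.21 0 0 0")

```text
t: 19.27
ee_pos: [0.4666, 0.227, 0.1662]
tool_rot: [[-1.0, -0.001, 0.007], [-0.001, 1.0, 0.002], [-0.007, 0.002, -1.0]]
ft_force: [0.8, -0.3, 0.5]
width: 0.0507
grasp_force: 62.3
```

```bash
python3 - <<'E'
from stk import *
stack([(.048,66)],'w11',.05,(.4625,.225))
E
```

```text
tcp [0.4655 0.2266 0.1643] w 0.0506
0.048 3506 median z 0.0485 c [0.4639 0.2269] diam 0.066 bbox [0.4573 0.2269] [0.052 0.065]
```

Emit:
play_rows(series="-0.02 -0.01 0 0 0 0;-0.07 -0.03 0 0 0 0;-0.12 -0.055 0 0 0 0;-0.17 -0.08 0 0 0 0;-0.22 -0.1 0 0 0 0;-0.27 -0.125 0 0 0 0;-0.32 -0.15 0 0 0 0;-0.35 -0.16 0 0 0 0")

```text
t: 19.98
ee_pos: [0.6421, 0.1436, 0.1599]
tool_rot: [[-1.0, 0.001, -0.001], [0.001, 1.0, -0.002], [0.001, -0.002, -1.0]]
ft_force: [0.2, -0.2, -0.9]
width: 0.0506
grasp_force: 62.3
```

Emit:
play_rows(series="-0.01 -0.005 0 0 0 0;-0.01 -0.005 0 0 0 0;-0.01 -0.005 0 0 0 0")

```text
t: 20.23
ee_pos: [0.6434, 0.1437, 0.1608]
tool_rot: [[-1.0, -0.001, -0.004], [-0.001, 1.0, 0.0], [0.004, 0.0, -1.0]]
ft_force: [-1.0, 0.0, -1.0]
width: 0.0504
grasp_force: 62.3
```

```bash
python3 -c "
from dish import *
dish((.6465,.1435),.0785,'w12',.052)"
```

```text
tcp [0.643  0.1441 0.1613] [-3.e-03  2.e-04 -1.e+00]
rim 535 535 c [0.6437 0.1422] D 0.0776
lid 11863 0.1947 above tcp 0.0334 [0.6411 0.1441] 0.0588 tilt [ 0.002 -0.001]
```

View pics/w12.png

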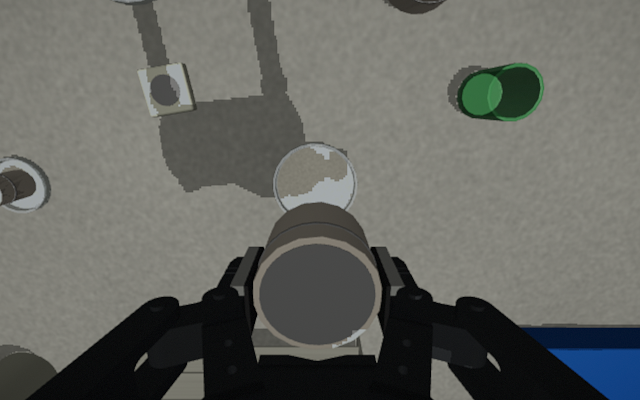

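Pot_l is upright at (320,292), with dish_l at (315,180). The beaker is clear at (500,92).

Emit:
play_rows(series="-0.007 -0.003 0.04 0 0 0;-0.007 -0.003 0.09 0 0 0;-0.007 -0.003 0.14 0 0 0;-0.007 -0.003 0.19 0 0 0;-0.007 -0.003 0.23 0 0 0;-0.007 -0.003 0.26 0 0 0;-0.007 -0.003 0.26 0 0 0;-0.007 -0.003 0.26 0 0 0")

```text
t: 20.95
ee_pos: [0.6465, 0.143, 0.0319]
tool_rot: [[-1.0, -0.002, -0.002], [-0.002, 1.0, -0.0], [0.002, -0.0, -1.0]]
ft_force: [0.6, -0.7, -0.6]
width: 0.0506
grasp_force: 62.4
```

Emit:
play_rows(series="0 0 0.008 0 0 0;0 0 0.016 0 0 0;0 0 0.022 0 0 0;0 0 0.026 0 0 0;0 0 0.026 0 0 0;0 0 0.026 0 0 0")

```text
t: 21.45
ee_pos: [0.6481, 0.1423, 0.0194]
tool_rot: [[-1.0, -0.001, 0.0], [-0.001, 1.0, 0.0], [-0.0, 0.0, -1.0]]
ft_force: [-0.2, 0.2, -0.1]
width: 0.0506
grasp_force: 62.4
```

Emit:
play_rows(series="0.002 0 0.003 0 0 0;0.002 0 0.006 0 0 0;0.002 0 0.009 0 0 0;0.002 0 0.009 0 0 0;0.002 0 0.009 0 0 0")

```text
t: 21.87
ee_pos: [0.647, 0.1423, 0.0146]
tool_rot: [[-1.0, -0.001, -0.0], [-0.001, 1.0, 0.0], [0.0, 0.0, -1.0]]
ft_force: [0.4, -0.2, 0.0]
width: 0.0504
grasp_force: 62.4
```

Emit:
play_rows(series="0 0 0.001 0 0 0;0 0 0.002 0 0 0;0 0 0.003 0 0 0;0 0 0.003 0 0 0")

```text
t: 22.2
ee_pos: [0.6472, 0.1424, 0.0137]
tool_rot: [[-1.0, -0.001, 0.0], [-0.001, 1.0, 0.0], [-0.0, 0.0, -1.0]]
ft_force: [-1.3, -0.1, 1.9]
width: 0.0504
grasp_force: 62.4
```

Emit:
play_rows(series="0 0 0.001 0 0 0;0 0 0.001 0 0 0")

```text
t: 22.37
ee_pos: [0.6471, 0.1423, 0.0137]
tool_rot: [[-1.0, -0.001, 0.0], [-0.001, 1.0, 0.0], [-0.0, 0.0, -1.0]]
ft_force: [-1.6, -0.3, 4.7]
width: 0.0507
grasp_force: 62.6
```

Emit:
play_rows(series="0 0 0 0 0 0;0 0 0 0 0 0;0 0 0 0 0 0;0 0 0 0 0 0;0 0 0 0 0 0;0 0 0 0 0 0;0 0 0 0 0 0", fingers=0)

```text
t: 22.95
ee_pos: [0.647, 0.1424, 0.0127]
tool_rot: [[-1.0, -0.001, -0.0], [-0.001, 1.0, 0.0], [0.0, 0.0, -1.0]]
ft_force: [0.4, 0.0, -0.0]
width: 0.0854
grasp_force: 0.0
```

Emit:
play_rows(series="0 0 -0.01 0 0 0;0 0 -0.04 0 0 0;0 0 -0.09 0 0 0;0 0 -0.15 0 0 0;0 0 -0.21 0 0 0;0 0 -0.26 0 0 0;0 0 -0.28 0 0 0;0 0 -0.28 0 0 0")

```text
t: 23.62
ee_pos: [0.6489, 0.1426, 0.1563]
tool_rot: [[-1.0, -0.001, 0.007], [-0.001, 1.0, 0.001], [-0.007, 0.001, -1.0]]
ft_force: [-0.2, -0.5, -0.7]
width: 0.0851
grasp_force: 0.0
```

```bash
python3 - <<'E'
from stk import *
stack([(.047,52)],'w13',.04,(.645,.1425))
E
```

```text
tcp [0.6475 0.1424 0.1538] w 0.0851
0.047 2996 median z 0.0475 c [0.6454 0.1429] diam 0.0522 bbox [0.645  0.1427] [0.051 0.051]
```

Emit:
play_rows(series="0.02 0.01 0 0 0 0;0.07 0.03 0 0 0 0;0.12 0.055 0 0 0 0;0.17 0.08 0 0 0 0;0.22 0.1 0 0 0 0;0.27 0.125 0 0 0 0;0.32 0.15 0 0 0 0;0.366 0.169 0 0 0 0")

```text
t: 24.33
ee_pos: [0.4598, 0.227, 0.1503]
tool_rot: [[-1.0, -0.001, -0.006], [-0.001, 1.0, -0.001], [0.006, -0.001, -1.0]]
ft_force: [0.7, 0.6, 0.7]
width: 0.0853
grasp_force: 0.0
```

Emit:
play_rows(series="0 0 0 0 0 0;0 0 0 0 0 0;0 0 0 0 0 0")

```text
t: 24.58
ee_pos: [0.4633, 0.2266, 0.1516]
tool_rot: [[-1.0, -0.002, -0.002], [-0.002, 1.0, -0.001], [0.002, -0.001, -1.0]]
ft_force: [0.0, -0.2, 0.7]
width: 0.0854
grasp_force: 0.0
```

```bash
python3 - <<'E'
from stk import *
stack([(.048,66)],'w14',.05,(.4625,.225))
E
```

```text
tcp [0.464  0.2264 0.1519] w 0.0854
0.048 4953 median z 0.0485 c [0.4641 0.2269] diam 0.0663 bbox [0.4637 0.2269] [0.065 0.066]
```

Emit:
play_rows(series="0 0.001 0.04 0 0 0;0 0.001 0.09 0 0 0;0 0.001 0.14 0 0 0;0 0.001 0.19 0 0 0;0 0.001 0.23 0 0 0;0 0.001 0.26 0 0 0;0 0.001 0.28 0 0 0;0 0.001 0.288 0 0 0")

```text
t: 25.3
ee_pos: [0.4637, 0.2264, 0.0069]
tool_rot: [[-1.0, 0.0, -0.003], [0.0, 1.0, -0.001], [0.003, -0.001, -1.0]]
ft_force: [1.0, 0.4, 0.1]
width: 0.0856
grasp_force: 0.0
```

Emit:
play_rows(series="0 0 0 0 0 0;0 0 0 0 0 0;0 0 0 0 0 0;0 0 0 0 0 0;0 0 0 0 0 0;0 0 0 0 0 0", fingers=255)

```text
t: 25.8
ee_pos: [0.4643, 0.2273, 0.0094]
tool_rot: [[-1.0, -0.001, 0.001], [-0.001, 1.0, 0.0], [-0.001, 0.0, -1.0]]
ft_force: [-0.2, -0.3, 0.8]
width: 0.0645
grasp_force: 66.2
```

Emit:
play_rows(series="0 0 -0.01 0 0 0;0 0 -0.03 0 0 0;0 0 -0.06 0 0 0;0 0 -0.1 0 0 0;0 0 -0.14 0 0 0;0 0 -0.18 0 0 0;0 0 -0.21 0 0 0;0 0 -0.21 0 0 0")

```text
t: 26.47
ee_pos: [0.4663, 0.2281, 0.1179]
tool_rot: [[-1.0, -0.001, 0.008], [-0.001, 1.0, 0.003], [-0.008, 0.003, -1.0]]
ft_force: [0.3, 0.6, -0.6]
width: 0.0647
grasp_force: 66.3
```

Emit:
play_rows(series="0 -0.02 0 0 0 0;0.005 -0.07 0 0 0 0;0.01 -0.13 0 0 0 0;0.02 -0.19 0 0 0 0;0.03 -0.25 0 0 0 0;0.035 -0.31 0 0 0 0;0.04 -0.37 0 0 0 0;0.043 -0.42 0 0 0 0")

```text
t: 27.13
ee_pos: [0.4405, 0.015, 0.1126]
tool_rot: [[-1.0, -0.001, -0.003], [-0.001, 1.0, -0.0], [0.003, -0.0, -1.0]]
ft_force: [0.4, 0.1, -1.2]
width: 0.0648
grasp_force: 66.5
```

Emit:
play_rows(series="0 -0.03 0 0 0 0;0 -0.048 0 0 0 0;0 -0.048 0 0 0 0;0 -0.048 0 0 0 0")

```text
t: 27.47
ee_pos: [0.4421, -0.0069, 0.1132]
tool_rot: [[-1.0, 0.0, -0.001], [0.0, 1.0, 0.001], [0.001, 0.001, -1.0]]
ft_force: [0.8, -0.4, -1.1]
width: 0.0643
grasp_force: 66.6
```

```bash
python3 -c "
from dish import *
dish((.4435,-.008),.0965,'w15',.066)"
```

```text
tcp [ 0.4422 -0.0063  0.1133] [-1.2e-03  9.0e-04 -1.0e+00]
rim 785 785 c [ 0.4405 -0.0092] D 0.0956
lid 18974 0.1525 above tcp 0.0391 [ 0.4377 -0.0063] 0.072 tilt [0.004 0.   ]
```

View pics/w15.png

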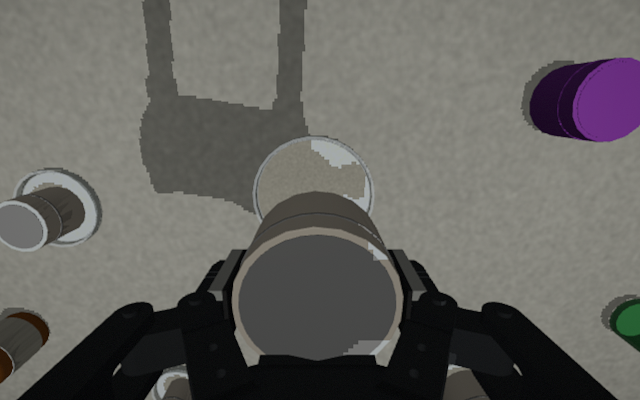

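Pot_xl is upright at (317,295), with dish_xl at (313,190). Pots m and s are visible standing in their dishes on the left. I lower.

Emit:
play_rows(series="0 -0.004 0.03 0 0 0;0 -0.004 0.07 0 0 0;0 -0.004 0.11 0 0 0;0 -0.004 0.14 0 0 0;0 -0.004 0.16 0 0 0;0 -0.004 0.176 0 0 0;0 -0.004 0.18 0 0 0;0 -0.004 0.18 0 0 0")

```text
t: 28.18
ee_pos: [0.4424, -0.0081, 0.0234]
tool_rot: [[-1.0, -0.002, -0.001], [-0.002, 1.0, 0.0], [0.001, 0.0, -1.0]]
ft_force: [0.2, 0.7, -1.2]
width: 0.0647
grasp_force: 66.6
```

Emit:
play_rows(series="0 0 0.004 0 0 0;0 0 0.008 0 0 0;0 0 0.012 0 0 0;0 0 0.012 0 0 0;0 0 0.012 0 0 0")

```text
t: 28.6
ee_pos: [0.4428, -0.0089, 0.018]
tool_rot: [[-1.0, -0.001, 0.0], [-0.001, 1.0, 0.0], [-0.0, 0.0, -1.0]]
ft_force: [-0.2, -0.1, -1.3]
width: 0.0649
grasp_force: 66.6
```

Emit:
play_rows(series="0 0 0.003 0 0 0;0 0 0.006 0 0 0;0 0 0.009 0 0 0;0 0 0.01 0 0 0;0 0 0.01 0 0 0")

```text
t: 29.02
ee_pos: [0.4425, -0.0088, 0.0126]
tool_rot: [[-1.0, -0.001, -0.0], [-0.001, 1.0, 0.0], [0.0, 0.0, -1.0]]
ft_force: [0.4, -0.0, -0.7]
width: 0.0645
grasp_force: 66.6
```

Emit:
play_rows(series="0 0 0.001 0 0 0;0 0 0.002 0 0 0;0 0 0.003 0 0 0;0 0 0.003 0 0 0")

```text
t: 29.35
ee_pos: [0.4427, -0.0088, 0.0123]
tool_rot: [[-1.0, -0.001, 0.0], [-0.001, 1.0, 0.0], [-0.0, 0.0, -1.0]]
ft_force: [-3.3, 0.4, 10.2]
width: 0.0646
grasp_force: 67.6
```

Contact. I release and rise.

Emit:
play_rows(series="0 0 0 0 0 0;0 0 0 0 0 0;0 0 0 0 0 0;0 0 0 0 0 0;0 0 0 0 0 0;0 0 0 0 0 0", fingers=0)

```text
t: 29.85
ee_pos: [0.4427, -0.0088, 0.0112]
tool_rot: [[-1.0, -0.001, -0.0], [-0.001, 1.0, 0.0], [0.0, 0.0, -1.0]]
ft_force: [-0.3, 1.3, -0.8]
width: 0.0856
grasp_force: 0.0
```

Emit:
play_rows(series="0 0 -0.01 0 0 0;0 0 -0.03 0 0 0;0 0 -0.08 0 0 0;0 0 -0.14 0 0 0;0 0 -0.21 0 0 0;0 0 -0.28 0 0 0;0 0 -0.35 0 0 0;0 0 -0.4 0 0 0")

```text
t: 30.52
ee_pos: [0.4434, -0.0089, 0.2149]
tool_rot: [[-1.0, -0.001, 0.004], [-0.001, 1.0, -0.001], [-0.004, -0.001, -1.0]]
ft_force: [0.9, -0.3, -0.4]
width: 0.0856
grasp_force: 0.0
```

Emit:
play_rows(series="0 0.04 -0.02 0 0 0;0 0.1 -0.02 0 0 0;0 0.17 -0.02 0 0 0;0 0.24 -0.02 0 0 0;0 0.31 -0.02 0 0 0;0 0.38 -0.02 0 0 0;0 0.44 -0.02 0 0 0;0 0.44 -0.02 0 0 0")

```text
t: 31.18
ee_pos: [0.4422, 0.2161, 0.2216]
tool_rot: [[-1.0, -0.005, 0.0], [-0.005, 1.0, 0.004], [-0.0, 0.004, -1.0]]
ft_force: [-0.2, -0.2, -0.4]
width: 0.0857
grasp_force: 0.0
```

```bash
python3 - <<'E'
from h import *
i,P,_,_=look('scene');cv2.imwrite('pics/end.png',i[...,::-1])
i,P,_,_=look('top')
for n,c,z in(('s',(.644,-.144),.039),('m',(.4515,-.2205),.043),('l',(.645,.1425),.047),('xl',(.442,-.0085),.051),('bottle',(.575,-.279),.085),('beaker',(.562,.292),.056)):
    t=P[(np.hypot(P[...,0]-c[0],P[...,1]-c[1])<.045)&(abs(P[...,2]-z)<.007)];print(n,len(t),np.median(t[:,2]).round(4) if len(t) else '',((t.max(0)+t.min(0))/2)[:2].round(3) if len(t) else '')
E
```

```text
s 107 0.0383 [ 0.644 -0.14 ]
m 225 0.0425 [ 0.454 -0.218]
l 354 0.047 [0.646 0.144]
xl 599 0.0508 [ 0.443 -0.007]
bottle 63 0.0846 [ 0.575 -0.28 ]
beaker 40 0.0537 [0.564 0.288]
```

View pics/end.png

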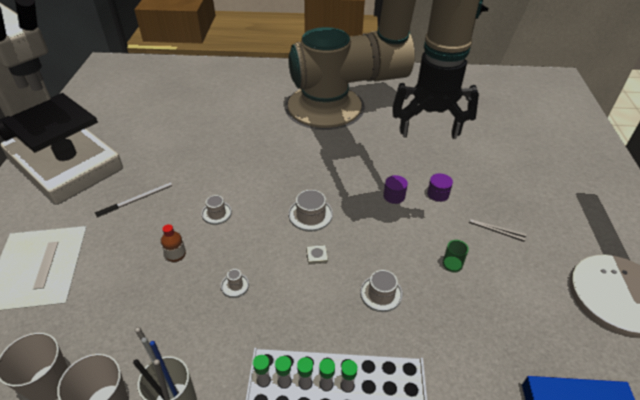

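All four pots stand upright in their dishes: s (234,281), m (215,207), l (382,286) and xl (311,207). The bottle (172,244), beaker (456,255) and purple pots have not moved.

```bash
python3 -c "
from cell import r
print(r.close_job())"
```

```text
the job is handed in; nothing more can be done
None
```

All four pots were unstacked from the top down and now stand upright in the dish of their own size; the amber bottle, beaker and purple look-alikes were left where they stood, and the job was handed in at about 31 s.

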